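Hang the torch on the receiver's snap hook

ROBOT

A 6-joint arm with a two-finger parallel gripper is mounted at the origin on the work surface. World frame = base frame: x ahead of the robot, y to its left, z up, the work surface at z = 0. Lengths are in m, angles in rad, forces in N, time in s.
With the tool pointing down it reaches from about 0.3 to 0.85 m from the base axis. Payload 5.4 kg.
Tool frame: the origin (TCP) lies at the very end of the fingers, on their centre line; the grasp point (between the pads) lies r.grasp_offset behind it (r.grasp_offset is the distance from the TCP to the grasp point, in m); z points along the fingers, y is the line along which they close (so a half turn about z gives the same grasp; the last joint's range is limited). The gripper opens to 85 mm and grips with 20 to 120 N. Pads are 22 mm wide; open, the fingers measure 114 mm over their backs; the gripper's body (76 mm by 85 mm) begins 54 mm behind the grasp point. The pads swing forward as they close: fully open they stand 13 mm farther back than shut.
Start: joints at [-1.359, 0.158, 1.597, -0, 1.386, -0.21], TCP at [0.235, -0.525, 0.231] pointing down, gripper open.
Joint ranges: [-2.91, 2.91], [-0.94, 2.29], [0.18, 2.7], [-1.29, 4.43], [0.17, 2.64], [-3, 3]. Speed limits (rad/s): [2.57, 2.57, 3.14, 3.14, 3.14, 3.14].

INTERFACE

Orientations are given as [roll, pitch, yaw] about the fixed x, y, z axes, in that order (R = Rz(yaw) Ry(pitch) Rx(roll)).
In Python, from plant import state, eyes, r gives the robot as it stands.
- The arm moves only by the tool play_rows, never from a script. Its argument "series" is one flat list of numbers, 7 for each row, row after row: the shift along the tool's x, y, z in cm, then the turn, a rotation vector about the tool's x, y, z in rad, then the opening in per cent of the stroke, from 0 (shut) to 100 (fully open). A call has exactly 5 rows; each row is the pose to reach, as a shift and turn from the pose commanded when the call began, along the tool's axes at that moment; what a row does not reach only later rows make up. A row lasts 1/12 s, in which the tool goes at most 41.7 mm and 7.16 degrees, less where a joint would pass 70% of its speed; a pose out of reach is approached as far as the arm can. A call with a gripper value outside its range is refused whole. The fingers move at their own pace and stop on an object; the grip force is fixed at half the most. Time passes only in rows, so rows that repeat a pose let the fingers close, or fill a call up. It gives the time, the measured TCP pose, the force, the opening and the grip force at its end, in the units of the state.
- state(): the state, without advancing time (a new reading comes with each control period).
- eyes.snapshot(name): name is "scene" or "side" or "wrist"; returns a dict with "pixels" (384x512x3 uint8, red, green, blue), "vfov" (degrees; the focal length in pixels is half the picture's height over the tangent of half this angle, whatever the lens; pixels are square), "cx", "cy" (the principal point, pixels), "extrinsics" (4x4, takes a point from camera to world coordinates). Camera axes: x right, y down, z forward; pixel columns grow to the right and rows downward; lengths in m; the calibration is good to about 2 mm. The wrist camera is an equidistant fisheye: a pixel r from the principal point sees the ray r / f radians off the axis. A picture is of the moment at which its call begins. There is no depth.
- r.close_job(): hands the job in; it is judged then, once.
The state is a dict: "clock": time; "qpos": joint angles; "joint_velocities": joint speeds; "joint_torque": joint torques, N m; "ee_pos": TCP position; "ee_rot": TCP orientation; "contact_force": force on the tool from outside, world axes, zero at the start; "moment": the same for the moment, N m; "finger_gap": finger opening in m; "grasp_force": force on a finger pad.
Only numpy, scipy, OpenCV 4.12 (cv2) and the standard library are available. Lean on these libraries where they do the work, as an engineer would, in place of code of your own. Each camera call takes 0.05 s, during which the arm holds its last target. There are 200 camera calls.

TASK

Hang the torch by its steel bail on the snap hook at the side of the receiver: push the bail's bar against the sprung gate until it passes inside, let it down into the hook without dropping it and leave it hanging there freely with the gate sprung shut behind it. The hook is a light one and may be clamped a little higher or lower in its slotted plate, so feel your way in, never load it with more than about 15 N, and leave the other things on the desk where they are.

Things in the scene. Friction and masses are not known exactly. Their poses are not given: they have to be found in the camera images.
- receiver: Grey desk-top radio receiver, fixed; case 320 deep (its x: -120 front panel to +200 back) x 480 wide (its y: 0 to 480) x 188 high. Origin on the desk at the foot of its right side face, under the snap hook; x to its back, y into the case, z up. The hook stands out from the side face to -y, in the plane x = 0. 'Out' means mm from the side face towards -y, 'height' mm over the desk.
- hook_seat (a point): Nominal place of the middle of the torch's bail bar when hung: 42 out, height 180.5 (axes as receiver). It is fixed to the receiver, but the hook is clamped in a slotted plate up to 10 higher or lower than nominal, which no pose tells: look or feel for it. All heights of hook and gate are for the nominal place. 6 round bar: spine 24 out, to height 211; bowl under the seat, underside at 171.5; nose.
- hook_nose (a point): Nominal top of the hook's upright nose (+-10 like the whole hook): 54 out, height 194. The nose is 6 thick, its inner face 51 out, its outer face 57. The mouth between nose and spine is closed by the gate. The hook is at most 14 wide (x) except for its foot, which is 44 wide and within 8 out.
- gate (a joint): Angle (rad) of the brass gate, a 4 thick, 28 long bar pivoting on the spine at 25 out, height 207, and sloping down to the inside of the nose (end 48 out, height 192). 0 = shut; grows as it is pushed down and inward; hard stop at 0.44. A spring shuts it: 2.5 N at its end to start, 5 N fully open. The torch's weight alone does not open it.
- gate_mouth (a point): Nominal place (+-10 in height) of the middle of the bail bar as it meets the gate: 46.5 out, height 199. From there straight down the bar turns the gate, slips past its end 13 to 15 lower, the gate snaps shut over it and the bar meets the bowl 17 lower. At the stop the gap beside the nose is 9 wide for the 6 bar: further out the bar rides on the nose, further in it jams on the gate.
- torch: Loose torch, about 180 g, standing upright on its lens. Origin at the centre of its underside, z up to the tail. Head 42 diameter up to 28, barrel 34 diameter up to 100. On the tail a steel bail: two upright legs 8 wide (x) and 10 thick (y), outer faces at x = +-23 (46 over both), up to 158, joined by a 6 round bar along x. Same both ways round.
- bail_bar (a point): Middle of the bail's bar, at height 155 on the torch, axes as torch. The eye below it is 30 wide (x), 52 high (100 to 152), open along y. The bail can be pinched across its legs (along its x) from above, 8 to 20 below the bar. On the hook its x lies along the receiver's x, either way; the nose goes through the eye along y, under the bar.
- mug: White mug, 76 diameter, 90 high, loose; origin under its centre.
- tin: Closed tin, 66 diameter, 85 high, loose; origin under its centre.
- screwdriver: Screwdriver lying on the desk, loose.
- cell: Battery cell standing upright, 33 diameter, 61 high, loose; origin under its centre.
- relay: Plug-in relay in an aluminium can, 40 x 36 x 52 high, standing, loose; origin under its centre.
Mind the look-alikes: they are no part of the job. Of the things that look like the torch, the smallest one is meant.

How it is judged:
On the way, in this order (a step that is already met when the one before it is completed fails the run):
1. the torch is lifted off the desk (height (world z) of torch above 0.03 m), for 0.2 s.
2. the torch's bail bar has pushed the gate open at the hook (gate beyond 0.25 rad, bar within 30 mm of hook_seat, torch in contact with the hook) (value of joint gate above 0.25 rad and distance between bail_bar and hook_seat below 0.03 m and contact force between torch and receiver above 0.5 N).
At the end, for the whole second after the job is handed in: the torch hangs released: bail bar in the hook (of hook_seat: within 15 mm along x, up to 6.5 outward, 14 inward, 13 above or below), gate shut (under 0.06 rad), torch upright within 0.25 rad and under 0.05 m/s, hook carrying over 0.8 N, none of it (under 0.3 N) on the gate (x of bail_bar in the frame of hook_seat between -0.015 and 0.015 m and y of bail_bar in the frame of hook_seat between -0.0065 and 0.014 m and z of bail_bar in the frame of hook_seat between -0.013 and 0.013 m and value of joint gate below 0.06 rad and angle between torch's own z axis and vertical below 0.25 rad and linear speed of torch below 0.05 m/s and contact force between torch and receiver above 0.8 N and contact force between torch and gate below 0.3 N); the robot touches nothing.
It fails at once if the torch drops in the hook (faster than 0.15 m/s within 20 mm of hook_seat) (linear speed of torch above 0.15 m/s and distance between bail_bar and hook_seat below 0.02 m).
It fails at once if the torch presses on the receiver or its hook with more than 15 N (contact force between torch and receiver above 15 N).
It fails at once if the gripper bears on the receiver, its hook or the gate with more than 10 N (contact force between the fingers and receiver above 10 N).
It fails at once if another thing on the desk is moved by more than 30 mm (distance of any of mug, tin, screwdriver, cell, relay from where it was at the start of the episode above 0.03 m).
It also fails if it takes over 61 s, if anything falls off the work surface, if the arm or the gripper's body presses on something with over 40 N, if the wrist force passes 120 N, or if a joint passes its speed limit or range.

## Working session

There is one attempt and no reset: what is moved stays moved. The work goes in short steps, Python scripts to look and compute and a tool call to move; the robot and the scene stay as the last step left them, time stands still between calls to the robot, and variables do not carry over. Pictures are saved under pics/ and viewed, at most 13 in all, crops included, and the job is handed in when it is done.

Besides the shell and the picture viewer there is one more tool, called after "Emit:" as a command line: name --argument value ..., lists and objects as JSON in quotes. play_rows: Moves the arm, as the interface text tells. Its arguments: {"type":"object","properties":{"series":{"type":"array"}},"required":["series"]}

```bash
mkdir -p pics; ls; cat > h.py <<'E'
import numpy as np, cv2
from plant import state, eyes, r
def snap(n,f=None):
    d=eyes.snapshot(n)
    if f: cv2.imwrite('pics/'+f,d['pixels'][:,:,::-1])
    return d
def ray(d,u,v):
    f=d['pixels'].shape[0]/2/np.tan(np.radians(d['vfov'])/2)
    return f
E
python3 - <<'E'
from h import *
import pickle
D={}
for n in ['scene','side','wrist']:
    d=snap(n); D[n]=d
    print(n,d['vfov'],d['cx'],d['cy'],np.round(d['extrinsics'],3).tolist())
pickle.dump(D,open('D0.pkl','wb'))
for n in D: cv2.imwrite(f'pics/{n}0.png',D[n]['pixels'][:,:,::-1])
s=state();print({k:np.round(v,4).tolist() for k,v in s.items()},r.grasp_offset)
E
```

```text
pics
scene 46.17225166153155 255.48828949164 188.22338441116318 [[0.87, 0.362, -0.335, 0.86], [0.493, -0.646, 0.583, -0.773], [-0.005, -0.672, -0.741, 0.9], [0.0, 0.0, 0.0, 1.0]]
side 54.08336544420624 257.1508268790541 195.58662281310922 [[-0.959, -0.198, 0.205, 0.358], [-0.284, 0.709, -0.646, 0.312], [-0.017, -0.677, -0.735, 0.718], [0.0, 0.0, 0.0, 1.0]]
wrist 65.70646984690485 256.05902736245594 189.21117141147485 [[0.409, -0.878, -0.247, 0.297], [-0.912, -0.395, -0.107, -0.497], [-0.003, 0.269, -0.963, 0.373], [0.0, 0.0, 0.0, 1.0]]
{'clock': 0.15, 'qpos': [-1.3591, 0.1589, 1.5979, -0.0, 1.3862, -0.2101], 'joint_velocities': [-0.0006, -0.0027, -0.0038, -0.0004, 0.0016, 0.0005], 'joint_torque': [-0.0002, -39.6376, -33.1786, -0.0004, 0.0054, -0.0], 'ee_pos': [0.2353, -0.5242, 0.2306], 'ee_rot': [-3.1402, -0.0003, 0.4218], 'contact_force': [-0.2763, 0.2462, 0.5834], 'moment': [-0.0133, 0.0109, 0.0607], 'grasp_force': 0.0, 'finger_gap': 0.0854} 0.0187
```

View pics/scene0.png

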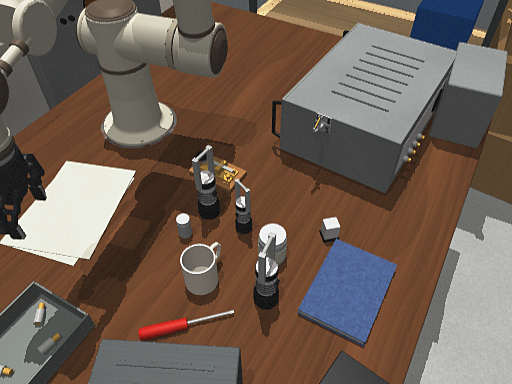

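View pics/side0.png

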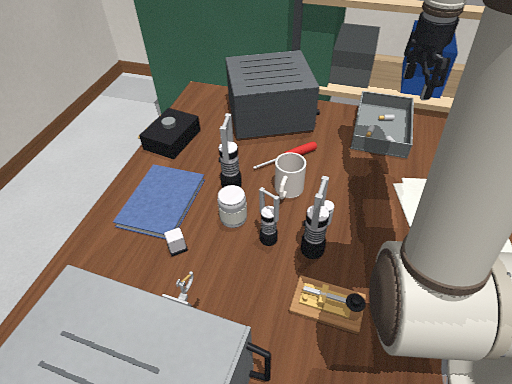

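Candidates: scene (207,190), (243,215), (267,285). These match side (316,230), (268,220), (230,165). The one at scene (243,215) / side (268,220) looks smallest. The hook is at scene (322,122), side (183,290). I'll check both in one close crop.

```bash
python3 - <<'E'
import pickle,cv2,numpy as np
D=pickle.load(open('D0.pkl','rb'))
def c(n,u,v,w=57,h=43):
    p=D[n]['pixels'][v-h//2-0:v-h//2+h,u-w//2:u-w//2+w,::-1]
    return cv2.resize(p,(400,300),interpolation=cv2.INTER_NEAREST)
# scale 7.0
im=np.vstack([np.hstack([c('scene',243,208,80,60),c('side',268,215,80,60)]),np.hstack([c('scene',322,122,40,30),c('side',183,290,40,30)])])
cv2.imwrite('pics/crop1.png',im)
E
```

```text
(no output)
```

View pics/crop1.png

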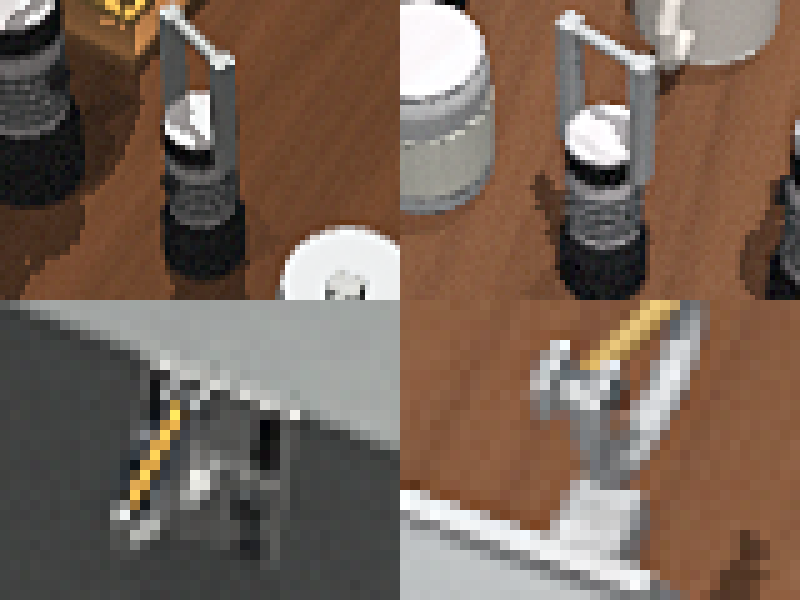

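The crop confirms it: the smallest torch is at scene (243,215), with bail ends at scene (237.4,180.4) and (247.4,190.4). In the side view those ends are at (276,197.4) and (262,189). The hook nose tip is at about scene (314.5,128) / side (192,276.5), and the gate pivot at scene (320,117.5) / side (182,281.5).

```bash
cat > h.py <<'E'
import numpy as np, cv2
from scipy.spatial.transform import Rotation as Ro
from plant import state, eyes, r
def snap(n,f=None):
    d=eyes.snapshot(n)
    if f: cv2.imwrite('pics/'+f,d['pixels'][:,:,::-1])
    return d
def ray(d,p,fish=False):
    f=d['pixels'].shape[0]/2/np.tan(np.radians(d['vfov'])/2)
    x=np.array([p[0]-d['cx'],p[1]-d['cy']])/f
    if fish:
        t=np.hypot(*x); c=np.r_[np.sin(t)*x/t,np.cos(t)]
    else: c=np.r_[x,1]
    E=np.array(d['extrinsics']); v=E[:3,:3]@c
    return E[:3,3],v/np.linalg.norm(v)
def plane(d,p,z,fish=False):
    o,v=ray(d,p,fish); return o+v*(z-o[2])/v[2]
def tri(rays):
    A=sum(np.eye(3)-np.outer(v,v) for o,v in rays); b=sum((np.eye(3)-np.outer(v,v))@o for o,v in rays)
    P=np.linalg.solve(A,b); return P,[np.linalg.norm(np.cross(P-o,v)) for o,v in rays]
def tool():
    s=state(); return np.array(s['ee_pos']),Ro.from_euler('xyz',s['ee_rot'])
def delta(pos,yaw=None):
    "shift (cm) and rotvec in tool axes from the measured pose to pos and tool-y direction angle yaw (pointing down)"
    p,R=tool(); print('shift cm',np.round(R.inv().apply(np.array(pos)-p)*100,2))
    if yaw is not None:
        for k in (0,np.pi):
            T=Ro.from_euler('xyz',[np.pi,0,yaw+np.pi/2+k]); print('turn',np.round((R.inv()*T).as_rotvec(),3))
E
python3 - <<'E'
from h import *
import pickle
D=pickle.load(open('D0.pkl','rb')); S,T=D['scene'],D['side']
pt=lambda n,a,b:print(n,*[np.round(q,4) for q in tri([ray(S,a),ray(T,b)])])
pt('bailA',(237.4,180.4),(276,197.4)); pt('bailB',(247.4,190.4),(262,189))
for a in[(237.4,180.4),(247.4,190.4)]: print(plane(S,a,.157))
for a in[(276,197.4),(262,189)]: print(plane(T,a,.157))
pt('nose',(314.5,128.2),(192,276.5)); pt('pivot',(320,117.5),(182,281.5)); pt('gateend',(315.3,127),(190.2,275.3))
# top edge of side face: bright top/dark side gradient
for n,d,cols,y0,sl in [('scene',S,list(range(288,316))+list(range(345,384)),107.3+0,.37),('side',T,list(range(85,172))+list(range(190,235)),294,.39)]:
    g=cv2.GaussianBlur(cv2.cvtColor(d['pixels'],cv2.COLOR_RGB2GRAY),(0,0),.7).astype(float)
    x0=302 if n=='scene' else 163
    P=[]
    for c in cols:
        v=int(y0+sl*(c-x0)); w=np.abs(np.diff(g[v-6:v+7,c])); P.append((c,v-6+np.argmax(w)+.5))
    P=np.array(P); k=np.polyfit(*P.T,1)
    for _ in range(3):
        e=np.abs(P[:,1]-np.polyval(k,P[:,0])); k=np.polyfit(*P[e<1.2].T,1)
    print(n,k,(e<1.2).mean())
    a,b=[plane(d,(c,np.polyval(k,c)),.188) for c in (cols[0],cols[-1])]
    print(a,b,'yaw',np.arctan2(*(b-a)[1::-1]), np.arctan2((a-b)[1],(a-b)[0]))
E
```

```text
bailA [ 0.4762 -0.1865  0.1559] [0.0001 0.0001]
bailB [ 0.5106 -0.2015  0.1555] [0.0005 0.0005]
[ 0.47670385 -0.18733048  0.157     ]
[ 0.51177434 -0.20253714  0.157     ]
[ 0.47608521 -0.18546436  0.157     ]
[ 0.50971101 -0.20038852  0.157     ]
nose [0.5609 0.0396 0.1777] [0.001 0.001]
pivot [0.5645 0.0616 0.197 ] [0.0003 0.0003]
gateend [0.5627 0.0403 0.1818] [0.0007 0.0007]
scene [ 0.378485   -7.65139349] 1.0
[0.46190788 0.09241749 0.188     ] [0.72159751 0.07750826 0.188     ] yaw -0.057348750269389674 3.0842439033204037
side [  0.35058506 239.69106828] 0.9015151515151515
[0.73016841 0.08051723 0.188     ] [0.46684182 0.09713194 0.188     ] yaw 3.07858073882731 -0.06301191476248305
```

```bash
python3 - <<'E'
from h import *
import pickle
D=pickle.load(open('D0.pkl','rb')); S,T=D['scene'],D['side']
print('A base',plane(S,(207,208),.0),plane(T,(314,247),0), 'A bail',tri([ray(S,(205,153)),ray(T,(319,185))]))
delta([.4934,-.194,.26],-.411)
delta([.4934,-.194,.124])
E
```

```text
A base [ 0.37767099 -0.18648551  0.        ] [ 0.38636925 -0.19908707  0.        ] A bail (array([ 0.39596955, -0.19151339,  0.20851762]), [np.float64(0.0007616080657490051), np.float64(0.0007616080657489489)])
shift cm [ 37.07 -19.56  -2.91]
turn [-0.001 -0.001 -0.738]
turn [-1.000e-03  2.000e-03  2.404e+00]
shift cm [ 37.06 -19.54  10.69]
```

Emit:
play_rows --series '[3.5,-1.8,-0.6,0,0,-0.1,100,7,-3.7,-1.2,0,0,-0.2,100,10.5,-5.5,-1.8,0,0,-0.3,100,14,-7.4,-2.4,0,0,-0.4,100,17.5,-9.2,-2.9,0,0,-0.5,100]'

```text
clock: 0.57
ee_pos: [0.3581, -0.3673, 0.2605]
ee_rot: [-3.142, -0.0, 0.926]
contact_force: [1.9, -0.0, 0.7]
finger_gap: 0.0851
grasp_force: 0.0
```

```bash
python3 -c "
from h import *
delta([.4934,-.194,.26],-.411)"
```

```text
shift cm [21.99  0.4   0.05]
turn [-0.    -0.    -0.234]
turn [-0.     0.     2.908]
```

Emit:
play_rows --series '[4,0.1,0,0,0,-0.1,100,8,0.2,0,0,0,-0.2,100,12,0.3,0,0,0,-0.234,100,15.5,0.4,0,0,0,-0.234,100,17.5,0.4,0,0,0,-0.234,100]'

```text
clock: 0.98
ee_pos: [0.4679, -0.2288, 0.2601]
ee_rot: [-3.141, -0.001, 1.159]
contact_force: [0.4, -0.3, -0.3]
finger_gap: 0.0855
grasp_force: 0.0
```

```bash
python3 -c "
from h import *
import pickle
delta([.4934,-.194,.26],-.411)
d=snap('wrist','w1.png');pickle.dump(d,open('w1.pkl','wb'))
d2=snap('scene');pickle.dump(d2,open('s1.pkl','wb'))"
```

```text
shift cm [4.21 0.94 0.01]
turn [-0.    -0.001 -0.001]
turn [-2.000e-03  0.000e+00  3.141e+00]
```

View pics/w1.png

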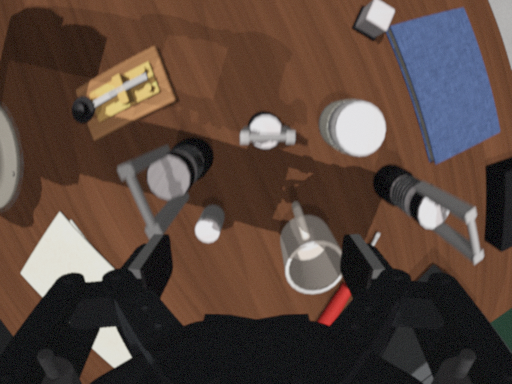

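The wrist view shows the target's bail, with leg tops at (246,138) and (290,137). The big torch on the left has its bail at (125,172)–(155,228).

```bash
python3 -c "
from h import *
import pickle
d=pickle.load(open('w1.pkl','rb'))
a=plane(d,(245.5,138),.156,True);b=plane(d,(290,137),.156,True);m=(a+b)/2
print(a,b,m,np.linalg.norm(a-b),np.arctan2(*(b-a)[1::-1]))
delta([m[0],m[1],.16],np.arctan2(*(b-a)[1::-1]))
for p in [(125,172),(155,228)]: print(plane(d,p,.2,True))"
```

```text
[ 0.47634378 -0.18582624  0.156     ] [ 0.51065384 -0.19972246  0.156     ] [ 0.49349881 -0.19277435  0.156     ] 0.03701735456877222 -0.384825359322807
shift cm [ 4.37  0.92 10.  ]
turn [-0.    -0.001 -0.026]
turn [-2.000e-03  1.000e-03  3.116e+00]
[ 0.38747412 -0.16727652  0.2       ]
[ 0.38797448 -0.2158234   0.2       ]
```

Emit:
play_rows --series '[2.3,0.5,0,0,0,-0.015,100,4.3,0.93,1,0,0,-0.015,100,4.3,0.93,4.5,0,0,-0.015,100,4.3,0.93,8,0,0,-0.015,100,4.3,0.93,10,0,0,-0.015,100]'

```text
clock: 1.5
ee_pos: [0.4901, -0.1958, 0.1564]
ee_rot: [-3.137, -0.0, 1.171]
contact_force: [-0.3, 0.1, 0.1]
finger_gap: 0.0852
grasp_force: 0.0
```

Emit:
play_rows --series '[0,0,1.3,0,0,0,100,0,0,2.6,0,0,0,100,0,0,3.6,0,0,0,100,0,0,3.6,0,0,0,100,0,0,3.6,0,0,0,80]'

```text
clock: 1.92
ee_pos: [0.4917, -0.1968, 0.1241]
ee_rot: [-3.141, 0.0, 1.17]
contact_force: [-0.5, -0.1, 0.6]
finger_gap: 0.0755
grasp_force: 0.0
```

```bash
python3 -c "
from h import *
s=state();print(s['ee_pos'],s['finger_gap'])
d=snap('wrist');cv2.imwrite('pics/w2.png',d['pixels'][60:360,80:430,::-1])"
```

```text
[ 0.49173676 -0.19679007  0.12409643] 0.07546499605072138
```

View pics/w2.png

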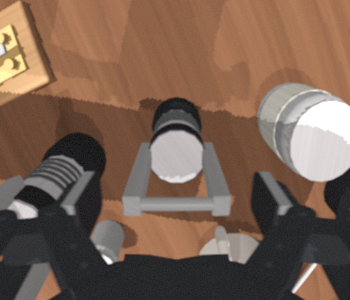

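The bail sits between the pads, with its bar at (177,205) in the crop. I'll shift 4 mm along tool x to centre it, then close.

Emit:
play_rows --series '[0.4,0,0,0,0,0,70,0.4,0,0,0,0,0,45,0.4,0,0,0,0,0,30,0.4,0,0,0,0,0,30,0.4,0,0,0,0,0,30]'

```text
clock: 2.38
ee_pos: [0.4945, -0.1931, 0.1256]
ee_rot: [3.14, 0.0, 1.171]
contact_force: [-1.7, 0.6, 5.7]
finger_gap: 0.0449
grasp_force: 62.0
```

Emit:
play_rows --series '[0,0,0,0,0,0,30,0,0,0,0,0,0,30,0,0,-0.3,0,0,0,30,0,0,-1,0,0,0,30,0,0,-2,0,0,0,30]'

```text
clock: 2.8
ee_pos: [0.4928, -0.1921, 0.1436]
ee_rot: [-3.139, -0.001, 1.171]
contact_force: [0.2, 0.2, -1.9]
finger_gap: 0.0447
grasp_force: 61.4
```

Emit:
play_rows --series '[0,0,-3,0,0,0,30,0,0,-6,0,0,0,30,0,0,-9,0,0,0,30,0,0,-11,0,0,0,30,0,0,-12,0,0,0,30]'

```text
clock: 3.22
ee_pos: [0.495, -0.1935, 0.2688]
ee_rot: [3.135, 0.001, 1.171]
contact_force: [0.5, -0.5, -1.5]
finger_gap: 0.0445
grasp_force: 62.0
```

```bash
python3 -c "
from h import *
import pickle
D=pickle.load(open('D0.pkl','rb')); S,T=D['scene'],D['side']
print('relay',plane(S,(332,223),.052),plane(T,(175,236),.052))
print('tin',plane(S,(272,234),.085),plane(T,(231,197),.085))
# hook frame
y=-.06; o=np.array([.5655,.089]); ex=np.array([np.cos(y),np.sin(y)]); ey=np.array([-np.sin(y),np.cos(y)])
for out in (42,46.5,54,110): print(out,o-ey*out/1000)
delta(list(o-ey*.110)+[.264],-.06)
d=snap('wrist');pickle.dump(d,open('w3.pkl','wb'))
e=snap('side');pickle.dump(e,open('t3.pkl','wb'))
a=d['pixels'][:,:,::-1];b=cv2.resize(e['pixels'][170:330,100:310,::-1],None,fx=2.4,fy=2.4)
cv2.imwrite('pics/w3.png',cv2.resize(np.hstack([a,b[:384,:504]]),(800,302)))
"
```

```text
relay [ 0.69004293 -0.11354573  0.052     ] [ 0.6831047  -0.10781706  0.052     ]
tin [ 0.59204779 -0.23359709  0.085     ] [ 0.59039424 -0.2230356   0.085     ]
42 [0.56298151 0.04707558]
46.5 [0.56271167 0.04258367]
54 [0.56226194 0.03509717]
110 [ 0.55890396 -0.02080206]
shift cm [18.4  -0.84  0.45]
turn [ 0.006  0.002 -0.34 ]
turn [ 0.003 -0.008  2.802]
```

View pics/w3.png

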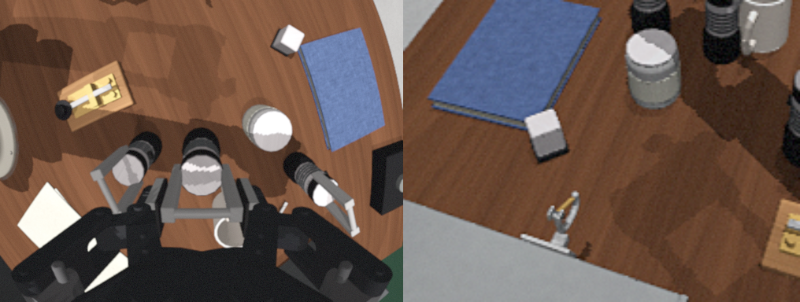

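Emit:
play_rows --series '[3,-0.1,0,0,0,-0.06,30,6.5,-0.3,0,0,0,-0.15,30,10,-0.4,0,0,0,-0.24,30,13.5,-0.6,0,0,0,-0.31,30,16,-0.7,0,0,0,-0.34,30]'

```text
clock: 3.73
ee_pos: [0.5489, -0.0396, 0.2618]
ee_rot: [-3.138, -0.002, 1.515]
contact_force: [-0.1, -0.4, -2.2]
finger_gap: 0.0451
grasp_force: 61.9
```

Emit:
play_rows --series '[0.7,0,1,0,0,0,30,1.2,0,3,0,0,0,30,1.2,0,5,0,0,0,30,1.2,0,5.5,0,0,0,30,1.2,0,5.5,0,0,0,30]'

```text
clock: 4.15
ee_pos: [0.5478, -0.0305, 0.2055]
ee_rot: [-3.134, -0.001, 1.51]
contact_force: [-0.6, -0.5, -2.0]
finger_gap: 0.045
grasp_force: 61.9
```

```bash
python3 -c "
from h import *
import pickle
s=state();print(s['ee_pos'],s['ee_rot'],s['contact_force'])
D={n:snap(n) for n in('wrist','scene','side')};pickle.dump(D,open('D4.pkl','wb'))
c=lambda n,u,v:cv2.resize(D[n]['pixels'][v-30:v+30,u-32:u+32,::-1],(400,375),interpolation=cv2.INTER_NEAREST)
a=D['wrist']['pixels'][0:300,56:456,::-1];a=cv2.copyMakeBorder(a,0,0,0,0,cv2.BORDER_CONSTANT)
c2=lambda u,v:cv2.resize(D['wrist']['pixels'][v-40:v+40,u-53:u+53,::-1],(400,300),interpolation=cv2.INTER_NEAREST)
im=np.vstack([np.hstack([a,c2(256,150)]),np.hstack([c('scene',322,128)[:300],c('side',186,285)[:300]])])
cv2.imwrite('pics/w4.png',im)
"
```

```text
[ 0.54784644 -0.03045032  0.20550034] [-3.13425358e+00 -1.29453015e-03  1.51014351e+00] [-0.58378937 -0.49846627 -2.00943091]
```

View pics/w4.png

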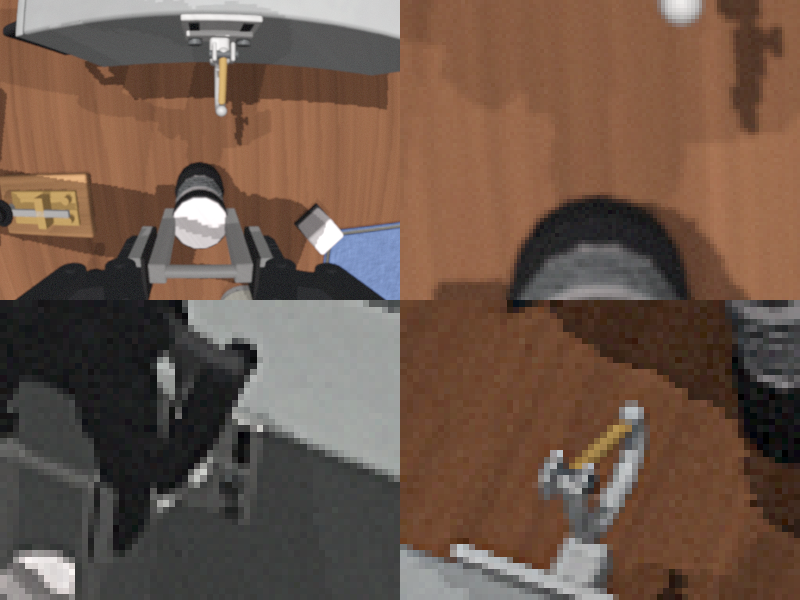

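Wrist view: the nose tip is at (277,110), the gate pivot at about (279,58) and the bail bar ends at (214,272) and (302,272). Side view: the nose tip is at (191,272.6) and the gate pivot at (182,281.4).

```bash
python3 -c "
from h import *
import pickle
D=pickle.load(open('D4.pkl','rb'));W,T=D['wrist'],D['side'];S=pickle.load(open('D0.pkl','rb'))['scene']
w=lambda p:ray(W,p,True)
print('nose WT',tri([w((277,110)),ray(T,(191,272.6))]),'\nWS',tri([w((277,110)),ray(S,(314.5,128.2))]),'\nWTS',tri([w((277,110)),ray(T,(191,272.6)),ray(S,(314.5,128.2))]))
print('piv',tri([w((279,58)),ray(T,(182,281.4))]),tri([w((279,58)),ray(S,(320,117.5))]))
a,b=[plane(W,p,.2055+.0294,True) for p in((214,272),(302,272))];print('bar',a,b,(a+b)/2,np.linalg.norm(a-b),np.arctan2(*(b-a)[1::-1]))
p,R=tool();print(R.inv().apply((a+b)/2-p))
for z in(.175,.185,.195):print(plane(W,(277,110),z,True))
for z in(.175,.185,.195):print(plane(T,(191,272.6),z))
# face edge in wrist
print([plane(W,q,.188,True) for q in((56+183,15),(56+262,17),(56+160,9))])
"
```

```text
nose WT (array([0.56241206, 0.03548465, 0.18274327]), [np.float64(5.040337686914361e-05), np.float64(5.04033768692419e-05)]) 
WS (array([0.56290803, 0.03564145, 0.18148091]), [np.float64(0.0004993134599071665), np.float64(0.0004993134599073131)]) 
WTS (array([0.56289139, 0.03535382, 0.18184621]), [np.float64(0.00047648912010186863), np.float64(0.0003046337839706296), np.float64(0.0006175191543411235)])
piv (array([0.56389502, 0.06192208, 0.19821129]), [np.float64(7.383533398106307e-05), np.float64(7.38353339813285e-05)]) (array([0.56430086, 0.06236123, 0.19641684]), [np.float64(0.00022127530390713817), np.float64(0.00022127530390718888)])
bar [ 0.52848044 -0.03155419  0.2349    ] [ 0.56745467 -0.03378484  0.2349    ] [ 0.54796756 -0.03266951  0.2349    ] 0.0390380209278515 -0.05717160296540164
[-0.00153712 -0.00258749 -0.0248548 ]
[0.56284281 0.03540393 0.175     ]
[0.56223127 0.03547363 0.185     ]
[0.56161972 0.03554333 0.195     ]
[0.565413   0.03150001 0.175     ]
[0.56159371 0.03667891 0.185     ]
[0.55777443 0.0418578  0.195     ]
[array([0.54502556, 0.08955587, 0.188     ]), array([0.58756844, 0.08696309, 0.188     ]), array([0.53281295, 0.09445201, 0.188     ])]
```

Emit:
play_rows --series '[0,0,0,0,0,0,30,0,0,0,0,0,0,30,0,0,0,0,0,0,30,0,0,0,0,0,0,30,0,0,0,0,0,0,30]'

```text
clock: 4.72
ee_pos: [0.5505, -0.0307, 0.2096]
ee_rot: [3.141, 0.0, 1.511]
contact_force: [0.1, -0.3, -0.8]
finger_gap: 0.0453
grasp_force: 61.9
```

```bash
python3 -c "
from h import *
import pickle
s=state();print(s['ee_pos'],s['ee_rot'],s['contact_force'])
W=snap('wrist')
cv2.imwrite('pics/w5.png',np.hstack([cv2.resize(W['pixels'][240:300,200:320,::-1],(480,240),interpolation=cv2.INTER_NEAREST),cv2.resize(W['pixels'][90:150,240:300,::-1],(240,240),interpolation=cv2.INTER_NEAREST)]))
pickle.dump(W,open('w5.pkl','wb'))
"
```

```text
[ 0.55045661 -0.03074053  0.20961001] [3.14107159e+00 9.86811595e-05 1.51070707e+00] [ 0.08378945 -0.3415259  -0.77589141]
```

View pics/w5.png

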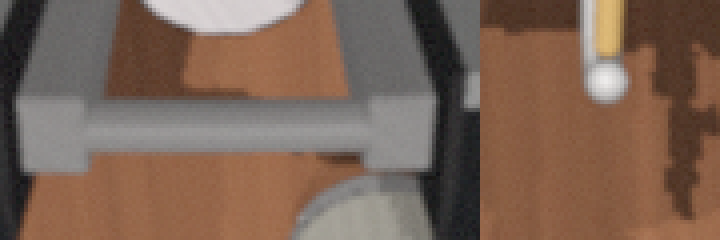

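In this close-up the bar spans (222,271) to (291.3,271) between the legs, which should be 30 mm. The nose cap is centred at (272,110.5).

```bash
python3 -c "
from h import *
import pickle
W=pickle.load(open('w5.pkl','rb'))
p,R=tool()
for h in(.027,.0294,.032):
  a,b=[plane(W,q,p[2]+h,True) for q in((222,271.2),(291.3,271.2))];m=(a+b)/2
  print(h,np.linalg.norm(a-b),m,R.inv().apply(m-p),np.arctan2(*(b-a)[1::-1]))
for z in (.178,.183):print('nose',plane(W,(272,110.5),z,True))
print(p)
a,b=[plane(W,q,p[2]+.0294,True) for q in((222,271.2),(291.3,271.2))];m=(a+b)/2
tgt=np.array([.563,.043,.196]); print('shift',R.inv().apply(tgt-m)*100)
"
```

```text
0.027 0.03128546293057301 [ 0.54969772 -0.033826    0.23650565] [-0.00314819 -0.00049452 -0.02699979] -0.06033165069555052
0.0294 0.030635352501929197 [ 0.54978125 -0.03236194  0.23890565] [-0.00168203 -0.00049821 -0.02939996] -0.06033165069555096
0.032 0.029931066204231884 [ 0.54987174 -0.03077587  0.24150565] [-9.36939204e-05 -5.02215431e-04 -3.20001447e-02] -0.06033165069555057
nose [0.56279264 0.03495077 0.178     ]
nose [0.56253186 0.03499901 0.183     ]
[ 0.55038824 -0.03071678  0.20950565]
shift [7.60241132 0.86617212 4.28994261]
```

Emit:
play_rows --series '[0,0.3,1.2,0,0,0,30,0,0.7,2.7,0,0,0,30,0.5,0.85,3.8,0,0,0,30,1.5,0.85,4.2,0,0,0,30,2.5,0.85,4.2,0,0,0,30]'

```text
clock: 5.18
ee_pos: [0.5591, -0.0051, 0.1651]
ee_rot: [-3.138, -0.001, 1.51]
contact_force: [-0.3, 0.6, -1.7]
finger_gap: 0.0447
grasp_force: 61.9
```

Emit:
play_rows --series '[1,0,0,0,0,0,30,2,0,0,0,0,0,30,3,0,0,0,0,0,30,3.5,0,0,0,0,0,30,3.5,0,0,0,0,0,30]'

```text
clock: 5.6
ee_pos: [0.5626, 0.0302, 0.1678]
ee_rot: [3.141, -0.0, 1.513]
contact_force: [-0.6, -0.2, -1.9]
finger_gap: 0.0448
grasp_force: 62.0
```

Emit:
play_rows --series '[0,0,0,0,0,0,30,0,0,0,0,0,0,30,0,0,0,0,0,0,30,0,0,0,0,0,0,30,0,0,0,0,0,0,30]'

```text
clock: 6.02
ee_pos: [0.5624, 0.0283, 0.1673]
ee_rot: [-3.142, 0.0, 1.51]
contact_force: [0.9, -0.0, -1.6]
finger_gap: 0.0448
grasp_force: 62.0
```

```bash
python3 -c "
from h import *
import pickle
W=snap('wrist');s=state();print(s['ee_pos'],s['ee_rot'],s['contact_force'])
e=snap('side')
cv2.imwrite('pics/w6.png',np.hstack([cv2.resize(W['pixels'][140:290,190:330,::-1],(448,480),interpolation=cv2.INTER_NEAREST),cv2.resize(e['pixels'][245:305,160:204,::-1],(352,480),interpolation=cv2.INTER_NEAREST)]))
pickle.dump(W,open('w6.pkl','wb'))
"
```

```text
[0.56240663 0.02838677 0.16728497] [-3.14157698e+00  2.94801891e-05  1.51024336e+00] [ 0.17932379  0.84429251 -1.06420712]
```

View pics/w6.png

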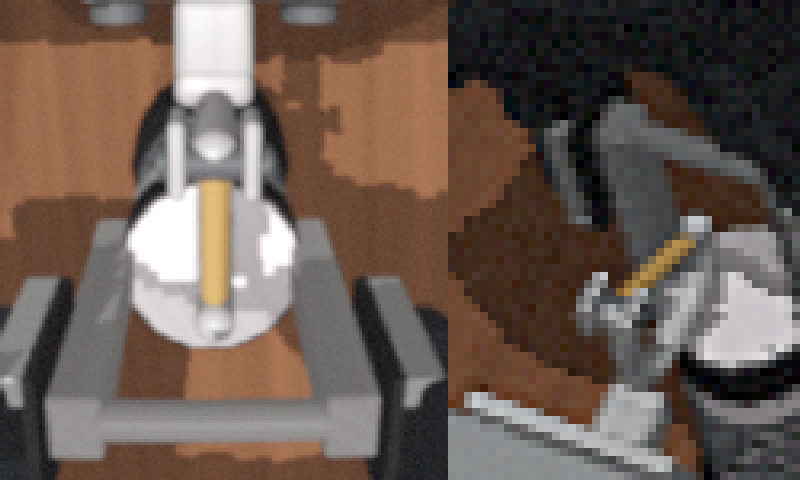

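The bar is centred at (256.6,270.6) and the nose tip at (257.2,239.4), so they line up along x. The bar is still outside the nose and the nose points at the eye.

```bash
python3 -c "
from h import *
import pickle
W=pickle.load(open('w6.pkl','rb'))
p,R=tool();print(p)
for h in(.0294,.031):
  m=plane(W,(256.6,270.6),p[2]+h,True)
  for z in(.181,.184):
    n=plane(W,(257.2,239.4),z,True); print(h,z,m,n,R.inv().apply(n-m)*100)
"
```

```text
[0.56240234 0.02845698 0.16728651]
0.0294 0.181 [0.56176032 0.02726143 0.19668651] [0.56253119 0.03514263 0.181     ] [0.79138533 0.02938359 1.56862653]
0.0294 0.184 [0.56176032 0.02726143 0.19668651] [0.56260707 0.0365538  0.184     ] [0.93269394 0.02841921 1.26862232]
0.031 0.181 [0.56181732 0.02823011 0.19828651] [0.56253119 0.03514263 0.181     ] [0.69435449 0.0295533  1.72862943]
0.031 0.184 [0.56181732 0.02823011 0.19828651] [0.56260707 0.0365538  0.184     ] [0.8356631  0.02858892 1.42862523]
```

Emit:
play_rows --series '[0.5,0.03,0,0,0,0,30,1,0.03,0,0,0,0,30,1.55,0.03,0,0,0,0,30,1.55,0.03,0,0,0,0,30,1.55,0.03,0,0,0,0,30]'

```text
clock: 6.53
ee_pos: [0.5636, 0.0447, 0.1673]
ee_rot: [-3.141, 0.0, 1.512]
contact_force: [0.3, 0.2, -1.5]
finger_gap: 0.0451
grasp_force: 62.0
```

Emit:
play_rows --series '[0,0,0,0,0,0,30,0,0,0.1,0,0,0,30,0,0,0.2,0,0,0,30,0,0,0.4,0,0,0,30,0,0,0.5,0,0,0,30]'

```text
clock: 6.95
ee_pos: [0.5635, 0.0441, 0.1619]
ee_rot: [-3.141, -0.0, 1.511]
contact_force: [-0.6, -0.3, -0.5]
finger_gap: 0.045
grasp_force: 62.0
```

Emit:
play_rows --series '[0,0,0.1,0,0,0,30,0,0,0.2,0,0,0,30,0,0,0.3,0,0,0,30,0,0,0.3,0,0,0,30,0,0,0.3,0,0,0,30]'

```text
clock: 7.37
ee_pos: [0.564, 0.044, 0.1598]
ee_rot: [3.141, 0.0, 1.511]
contact_force: [0.2, -0.9, 1.1]
finger_gap: 0.0452
grasp_force: 62.2
```

Emit:
play_rows --series '[0,0,0.05,0,0,0,30,0,0,0.1,0,0,0,30,0,0,0.2,0,0,0,30,0,0,0.3,0,0,0,30,0,0,0.3,0,0,0,30]'

```text
clock: 7.78
ee_pos: [0.5638, 0.044, 0.1563]
ee_rot: [3.141, 0.0, 1.511]
contact_force: [0.8, -1.6, 2.0]
finger_gap: 0.0447
grasp_force: 62.3
```

Emit:
play_rows --series '[0,0,0.1,0,0,0,30,0,0,0.2,0,0,0,30,0,0,0.3,0,0,0,30,0,0,0.3,0,0,0,30,0,0,0.3,0,0,0,30]'

```text
clock: 8.2
ee_pos: [0.5635, 0.0439, 0.1531]
ee_rot: [-3.141, 0.001, 1.511]
contact_force: [0.3, -2.9, 1.5]
finger_gap: 0.0451
grasp_force: 62.3
```

Emit:
play_rows --series '[-0.05,0,0,0,0,0,30,-0.1,0,0,0,0,0,30,-0.15,0,0,0,0,0,30,-0.15,0,0,0,0,0,30,-0.15,0,0,0,0,0,30]'

```text
clock: 8.62
ee_pos: [0.5634, 0.0426, 0.1532]
ee_rot: [-3.141, 0.0, 1.511]
contact_force: [-0.2, -2.2, 1.2]
finger_gap: 0.0449
grasp_force: 62.3
```

Emit:
play_rows --series '[-0.05,0,0,0,0,0,30,-0.1,0,0,0,0,0,30,-0.1,0,0,0,0,0,30,-0.1,0,0,0,0,0,30,-0.1,0,0,0,0,0,30]'

```text
clock: 9.03
ee_pos: [0.5634, 0.042, 0.1532]
ee_rot: [-3.141, -0.001, 1.511]
contact_force: [0.3, 2.0, 1.4]
finger_gap: 0.0449
grasp_force: 62.4
```

Emit:
play_rows --series '[0.1,0,0,0,0,0,30,0.15,0,0,0,0,0,30,0.15,0,0.1,0,0,0,30,0.15,0,0.2,0,0,0,30,0.15,0,0.25,0,0,0,30]'

```text
clock: 9.45
ee_pos: [0.5637, 0.0431, 0.1508]
ee_rot: [3.141, 0.0, 1.511]
contact_force: [-0.1, -1.8, 2.0]
finger_gap: 0.0451
grasp_force: 62.3
```

Emit:
play_rows --series '[0,0,0.05,0,0,0,30,0,0,0.1,0,0,0,30,0,0,0.15,0,0,0,30,0,0,0.2,0,0,0,30,0,0,0.2,0,0,0,30]'

```text
clock: 9.87
ee_pos: [0.5634, 0.0429, 0.1485]
ee_rot: [-3.141, 0.001, 1.511]
contact_force: [0.1, -4.2, -0.6]
finger_gap: 0.0448
grasp_force: 62.3
```

Emit:
play_rows --series '[0,0,0.05,0,0,0,30,0,0,0.1,0,0,0,30,0,0,0.15,0,0,0,30,0,0,0.2,0,0,0,30,0,0,0.2,0,0,0,30]'

```text
clock: 10.28
ee_pos: [0.5633, 0.0429, 0.1463]
ee_rot: [-3.141, 0.0, 1.511]
contact_force: [-0.1, -4.5, -1.5]
finger_gap: 0.0454
grasp_force: 62.3
```

Emit:
play_rows --series '[0,0,0.05,0,0,0,30,0,0,0.1,0,0,0,30,0,0,0.15,0,0,0,30,0,0,0.15,0,0,0,30,0,0,0.15,0,0,0,30]'

```text
clock: 10.7
ee_pos: [0.5634, 0.0436, 0.1451]
ee_rot: [-3.141, -0.001, 1.511]
contact_force: [0.8, -0.8, -1.5]
finger_gap: 0.0452
grasp_force: 62.1
```

Emit:
play_rows --series '[0.1,0,0.05,0,0,0,30,0.2,0,0.1,0,0,0,30,0.3,0,0.15,0,0,0,30,0.4,0,0.15,0,0,0,30,0.4,0,0.15,0,0,0,30]'

```text
clock: 11.12
ee_pos: [0.5638, 0.0475, 0.1438]
ee_rot: [-3.142, -0.0, 1.511]
contact_force: [0.4, 0.3, -1.6]
finger_gap: 0.0447
grasp_force: 62.1
```

Emit:
play_rows --series '[0,0,0.05,0,0,0,30,0,0,0.1,0,0,0,30,0,0,0.1,0,0,0,30,0,0,0.1,0,0,0,30,0,0,0.1,0,0,0,30]'

```text
clock: 11.53
ee_pos: [0.5638, 0.0471, 0.1428]
ee_rot: [-3.142, 0.0, 1.511]
contact_force: [0.7, 0.7, -1.5]
finger_gap: 0.0454
grasp_force: 62.1
```

Emit:
play_rows --series '[0,0,0.05,0,0,0,30,0,0,0.1,0,0,0,30,0,0,0.15,0,0,0,30,0,0,0.15,0,0,0,30,0,0,0.15,0,0,0,30]'

```text
clock: 11.95
ee_pos: [0.5641, 0.0471, 0.1419]
ee_rot: [3.141, 0.0, 1.511]
contact_force: [-1.7, -0.1, 2.8]
finger_gap: 0.0447
grasp_force: 62.6
```

Bar seated, with about 4 N on the bowl. Releasing.

Emit:
play_rows --series '[0,0,0,0,0,0,60,0,0,0,0,0,0,65,0,0,0,0,0,0,75,0,0,0,0,0,0,80,0,0,0,0,0,0,80]'

```text
clock: 12.37
ee_pos: [0.5638, 0.0472, 0.1412]
ee_rot: [-3.141, -0.0, 1.511]
contact_force: [0.5, -0.2, -0.5]
finger_gap: 0.0684
grasp_force: 0.0
```

```bash
python3 -c "
from h import *
W=snap('wrist');s=state();print(s['ee_pos'],s['contact_force'],s['finger_gap'])
e=snap('side')
cv2.imwrite('pics/w7.png',np.hstack([cv2.resize(W['pixels'][140:290,190:330,::-1],(448,480),interpolation=cv2.INTER_NEAREST),cv2.resize(e['pixels'][245:305,160:204,::-1],(352,480),interpolation=cv2.INTER_NEAREST)]))
"
```

```text
[0.56376405 0.04718845 0.14116838] [ 0.27723808 -0.43094218 -0.27602718] 0.06835770970083821
```

View pics/w7.png

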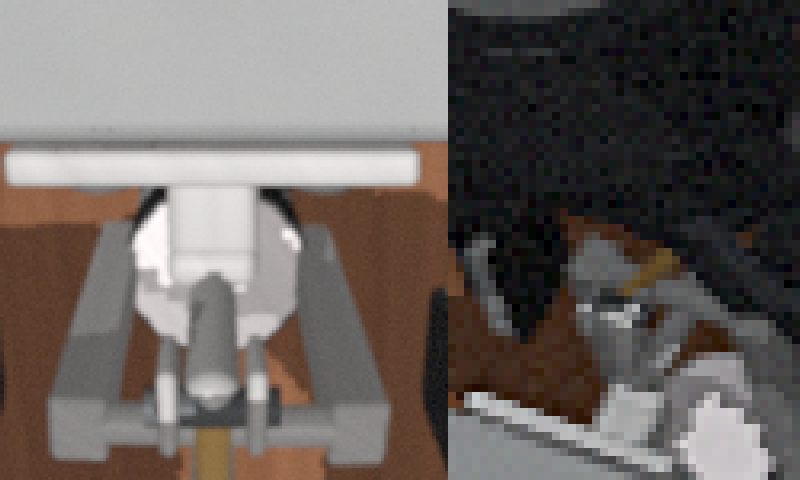

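The bar lies under the gate with the gate shut over it, and both pads are clear of the legs. I'll retreat straight up.

Emit:
play_rows --series '[0,0,-0.5,0,0,0,80,0,0,-1.2,0,0,0,80,0,0,-2.2,0,0,0,80,0,0,-3.5,0,0,0,80,0,0,-5,0,0,0,80]'

```text
clock: 12.88
ee_pos: [0.5637, 0.0472, 0.1924]
ee_rot: [-3.142, -0.0, 1.511]
contact_force: [0.8, -0.0, 0.2]
finger_gap: 0.0682
grasp_force: 0.0
```

Emit:
play_rows --series '[0,0,-2,0,0,0,80,0,0,-4,0,0,0,80,0,0,-6,0,0,0,80,0,0,-7,0,0,0,80,0,0,-7,0,0,0,80]'

```text
clock: 13.3
ee_pos: [0.5656, 0.047, 0.2653]
ee_rot: [3.135, 0.0, 1.511]
contact_force: [0.7, 0.6, 0.4]
finger_gap: 0.0687
grasp_force: 0.0
```

Emit:
play_rows --series '[0,0,0,0,0,0,80,0,0,0,0,0,0,80,0,0,0,0,0,0,80,0,0,0,0,0,0,80,0,0,0,0,0,0,80]'

```text
clock: 13.72
ee_pos: [0.5634, 0.0472, 0.2603]
ee_rot: [-3.14, -0.0, 1.511]
contact_force: [0.3, 0.2, -0.4]
finger_gap: 0.0684
grasp_force: 0.0
```

```bash
python3 -c "
from h import *
import time
s=state();print(s['ee_pos'],s['contact_force'])
A=[snap('wrist') for _ in range(8)]
a,b=A[0]['pixels'].astype(int),A[-1]['pixels'].astype(int);print('motion',np.abs(a-b)[120:300,180:340].mean())
e=snap('side')
cv2.imwrite('pics/w8.png',np.hstack([cv2.resize(A[-1]['pixels'][120:300,180:340,::-1],(426,480),interpolation=cv2.INTER_NEAREST),cv2.resize(e['pixels'][245:305,160:204,::-1],(352,480),interpolation=cv2.INTER_NEAREST)]))
"
```

```text
[0.56336519 0.04721424 0.26026394] [ 0.25578027  0.22249975 -0.36306203]
motion 3.8437847222222223
```

View pics/w8.png

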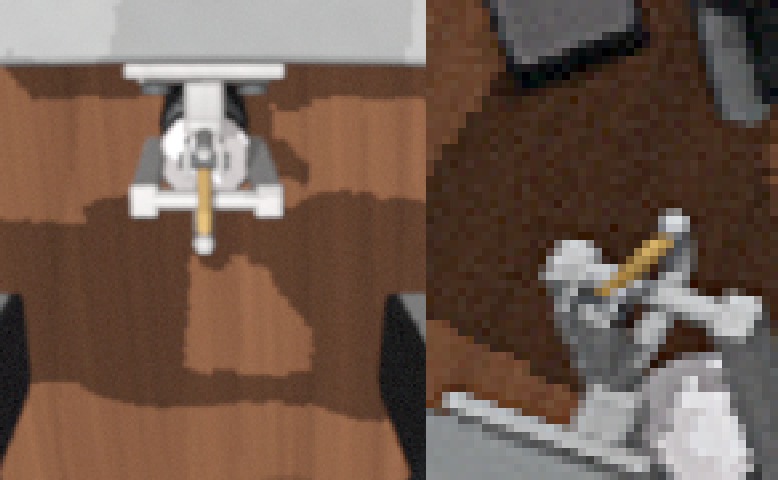

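The torch hangs under the shut gate and the gripper is clear. I'll let any swing die out.

Emit:
play_rows --series '[0,0,0,0,0,0,80,0,0,0,0,0,0,80,0,0,0,0,0,0,80,0,0,0,0,0,0,80,0,0,0,0,0,0,80]'

```text
clock: 14.58
ee_pos: [0.5638, 0.0472, 0.2613]
ee_rot: [-3.142, -0.0, 1.511]
contact_force: [0.3, -0.1, -0.5]
finger_gap: 0.0681
grasp_force: 0.0
```

Emit:
play_rows --series '[0,0,0,0,0,0,80,0,0,0,0,0,0,80,0,0,0,0,0,0,80,0,0,0,0,0,0,80,0,0,0,0,0,0,80]'

```text
clock: 15.0
ee_pos: [0.5638, 0.0472, 0.2613]
ee_rot: [-3.142, -0.0, 1.511]
contact_force: [0.4, -0.1, -0.7]
finger_gap: 0.0682
grasp_force: 0.0
```

Emit:
play_rows --series '[0,0,0,0,0,0,80,0,0,0,0,0,0,80,0,0,0,0,0,0,80,0,0,0,0,0,0,80,0,0,0,0,0,0,80]'

```text
clock: 15.42
ee_pos: [0.5638, 0.0472, 0.2613]
ee_rot: [3.142, -0.0, 1.511]
contact_force: [0.6, 0.5, 0.0]
finger_gap: 0.0684
grasp_force: 0.0
```

Emit:
play_rows --series '[0,0,0,0,0,0,80,0,0,0,0,0,0,80,0,0,0,0,0,0,80,0,0,0,0,0,0,80,0,0,0,0,0,0,80]'

```text
clock: 15.83
ee_pos: [0.5638, 0.0472, 0.2613]
ee_rot: [3.142, -0.0, 1.511]
contact_force: [-0.1, -0.5, -0.3]
finger_gap: 0.0684
grasp_force: 0.0
```

```bash
python3 -c "
from h import *
A=[cv2.GaussianBlur(snap('wrist')['pixels'],(0,0),1.5).astype(int) for _ in range(10)]
print('torch',[round(np.abs(a-A[0])[160:205,230:290].mean(),2) for a in A[1:]],'bg',np.abs(A[-1]-A[0])[230:270,240:300].mean())
"
```

```text
torch [np.float64(0.27), np.float64(0.34), np.float64(0.44), np.float64(0.43), np.float64(0.45), np.float64(0.43), np.float64(0.41), np.float64(0.33), np.float64(0.32)] bg 0.3511111111111111
```

No motion left in the torch above picture noise.

```bash
python3 -c "
from plant import r
print(r.close_job())"
```

```text
the job is handed in; nothing more can be done
None
```

The smallest torch hangs by its bail on the snap hook with the gate shut behind it and the gripper clear; the job is handed in at about 16 s of the 61 s allowed, but the hand-in call returned no verdict.

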